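# Feel the dryer roller for play and take it up

### The arm

A 6-joint arm with a two-finger parallel gripper is mounted at the origin on the work surface. World frame = base frame: x ahead of the robot, y to its left, z up, the work surface at z = 0. Lengths are in m, angles in rad, forces in N, time in s.
With the tool pointing down it reaches from about 0.25 to 0.775 m from the base axis. Payload 4 kg.
Tool frame: the origin (TCP) lies midway between the tips of the shut fingers; the grasp point (between the pads) lies 19 mm behind it; z points along the fingers, y is the line along which they close (so a half turn about z gives the same grasp; the last joint's range is limited). The gripper opens to 94 mm and grips with 3 to 60 N. Pads are 16 mm wide; open, the fingers measure 119 mm over their backs; the gripper's body (75 mm by 177 mm) begins 78 mm behind the grasp point.
Start: joints at [1.197, 0.087, 1.371, -0, 1.684, -0.103], TCP at [0.147, 0.53, 0.206] pointing down, gripper open.
Joint ranges: [-3.1, 3.1], [-0.76, 2.03], [0.27, 2.55], [-1.08, 4.22], [0.17, 2.65], [-2.57, 2.57]. Speed limits (rad/s): [2.79, 2.79, 3.14, 3.14, 3.14, 3.14].

### API

Orientations are given as [roll, pitch, yaw] about the fixed x, y, z axes, in that order (R = Rz(yaw) Ry(pitch) Rx(roll)).
In Python, from bench import robot gives the robot as it stands.
- The arm moves only by the tool servo_tool, never from a script. Its argument "moves" is a list of rows, each a list of 5 numbers: the shift along the tool's x, y, z in units of 25 mm (1.0 is 25 mm), then the turn about the tool's z in units of 6 degrees (1.0 is 6 degrees), then the closure, from 0 (fully open) to 1 (shut). In form: [[dx, dy, dz, yaw, gripper], ...]. A call has 1 to 10 rows; each row is the pose to reach, as a shift and turn from the pose commanded when the call began, along the tool's axes at that moment; what a row does not reach only later rows make up. A row lasts 1/12 s, in which the tool goes at most 41.7 mm and 7.16 degrees, less where a joint would pass 70% of its speed; a pose out of reach is approached as far as the arm can. A call with a gripper value outside its range is refused whole. The fingers move at their own pace and stop on an object; the grip force is fixed at half the most. Time passes only in rows, so rows that repeat a pose let the fingers close. It gives the time, the measured TCP pose, the force, the opening and the grip force at its end, in the units of the state.
- robot.get_obs(): the state, without advancing time (a new reading comes with each control period).
- robot.snapshot(name): name is "scene" or "top" or "wrist"; returns a dict with "image" (420x560x3 uint8, blue, green, red), "fx", "fy", "cx", "cy" (pixels), "eye" and "orientation" of the camera in the world; the wrist camera has in their place "T_tool_cam" (4x4, takes a point from camera to tool coordinates, whose origin is the TCP and whose axes are the flange's). Camera axes: x right, y down, z forward; pixel columns grow to the right and rows downward; lengths in m; the calibration is good to about 2 mm. A picture is of the moment at which its call begins: read the wrist's pose just before it. There is no depth.
- robot.close_job(): hands the job in; it is judged then, once.
The state is a dict: "time": time; "joint_positions": joint angles; "qvel": joint speeds; "joint_torque": joint torques, N m; "tool_pos": TCP position; "ee_rot": TCP orientation; "wrist_force": force on the tool from outside, world axes, zero at the start; "wrist_torque": the same for the moment, N m; "width": finger opening in m; "finger_force": force on a finger pad.
Only numpy, scipy, OpenCV 4.12 (cv2) and the standard library are available. Lean on these libraries where they do the work, as an engineer would, in place of code of your own. Each camera call takes 0.05 s, during which the arm holds its last target. There are 200 camera calls.

### The job

The dryer roller in the repair stand is loose on its axle. Rock it by its tyre to the end of its play, first towards the blue axle cap and then the other way, then push the red take-up slide in by feel until the play is gone, snug but never forced. Finally prove it by pressing closed fingertips gently but firmly for about a second against the blue side of the tyre and then against the white side, with the roller no longer rocking; touch nothing at the end and leave everything else on the bench undisturbed.

Things in the scene. Friction and masses are not known exactly. Their poses are not given: they have to be found in the camera images.
- stand: grey repair stand fixed to the bench; origin on the bench below the roller's centre. x: the way the slide is pushed in (away from the robot), y: along the axle to the blue cap, z up; yaw within 0.35 rad. Base 220 (x) x 150 mm, 16 high; rail 60 wide, 22 high, out to x = -200. Cheeks at y = +-55 mm, 12 thick, 50 long, 140 high, carry the axle (height 125 mm, ends at y = +-82).
- tyre_blue: half of the rubber-tyred roller with blue sidewall, on the stand's +y side. Whole roller: 150 mm diameter, 34 mm wide, in the stand's x-z plane, top 200 mm above the bench. Origin at the roller's centre, 125 mm above the bench; axes as the stand's at the start (it also turns stiffly on its axle); this half's flat side lies 17 mm out along +y. Its side is free from 150 to 200 mm height.
- tyre_plain: the other half of the roller, white sidewall, on the stand's -y side (dark nut end of the axle); flat side 17 mm from the origin along -y; otherwise as tyre_blue.
- roller (a joint): rocking angle (rad) of the roller about the stand's x axis through its centre: 0 upright, positive when the top leans to the blue cap (+y). At first loose by 0.07 to 0.19 either way (varies); rocks with 1 to 1.5 N at the tyre, stops hard, stays where left. Rock it over 0.05 each way. When taken up it stays within 0.02 while the tyre's side is pressed with 4 to 10 N.
- roller_top (a point): topmost point of the tyre on its mid-line, 75 mm above the axle; moves as the roller rocks. Never press the tyre with more than about 15 N.
- takeup_tab (a point): centre of the near (robot-side) face of the slide's red upright tab: 10 mm thick (stand x), 44 mm wide (y), from 23 to 89 mm above the bench, this point at 56 mm. With the slide fully out it lies 165 mm from the roller's centre along the stand's -x. Push it along the stand's +x; there is free room on its near side and above.
- takeup (a joint): how far the slide is pushed in (m): 0 fully out, starts at 0 to 0.003, ends at 0.046; stays where left. Its wedge enters between brass balls under the roller and centres it. Sliding takes 5 N; where it turns snug varies with hidden wear (0.018 to 0.038) and the push then rises steeply: 10 to 14 N is snug, over about 22 N strains the bearing.
- spacer: brass spacer ring lying flat near the stand, 48 mm across, 12 mm high; a bystander, not to be disturbed; origin at its underside's centre
- wrench: steel wrench lying beside the stand, 170 mm long; a bystander, not to be disturbed; origin at its underside's centre
- spare_roller: small grey spare roller lying flat, 84 mm across, 36 mm high; a bystander, not to be disturbed; origin at its underside's centre
- grease_tin: yellow-banded tin, 70 mm across, 70 mm high; a bystander, not to be disturbed; origin at its underside's centre
- detergent: white detergent bottle, 72 mm across, 190 mm high; a bystander, not to be disturbed; origin at its underside's centre
- brush: hand brush lying flat; a bystander, not to be disturbed; origin at its underside's centre
- screwdriver: screwdriver lying flat; a bystander, not to be disturbed; origin at its underside's centre

How it is judged:
By the outcome, as a careful person would: the job done as asked, in the order asked, and still so for the second after the job is handed in, with the robot touching nothing.
It also fails if it takes over 72 s, if anything falls off the work surface, if the arm or the gripper's body presses on something with over 40 N, if the wrist force passes 120 N, or if a joint passes its speed limit or range.

## Working session

There is one attempt and no reset: what is moved stays moved. The work goes in short steps, Python scripts to look and compute and a tool call to move; the robot and the scene stay as the last step left them, time stands still between calls to the robot, and variables do not carry over. Pictures are saved under pics/ and viewed, at most 10 in all, crops included, and the job is handed in when it is done.

Besides the shell and the picture viewer there is one more tool, called as a command line: name --pt "numbers of a row" for each row, then --argument value for the rest. servo_tool: Moves the arm, as the interface text tells. Its arguments: {"type":"object","properties":{"moves":{"type":"array"}},"required":["moves"]}

```bash
mkdir -p pics; cat > h.py <<'E'
import numpy as np, cv2, json
from bench import robot
def snap(n,f):
    s=robot.snapshot(n); cv2.imwrite('pics/'+f,s['image']); return s
E
python3 - <<'E'
from h import *
o=robot.get_obs(); print(o)
for n in('scene','top'):
    s=snap(n,n+'0.png'); print({k:np.round(v,4).tolist() for k,v in s.items() if k!='image'})
    np.save(n+'.npy',{k:v for k,v in s.items() if k!='image'})
a=cv2.imread('pics/scene0.png')
E
```

```text
{'time': 0.0, 'joint_positions': array([ 1.19688801e+00,  8.79215089e-02,  1.37226322e+00, -1.45208622e-05,
        1.68360220e+00, -1.03089205e-01]), 'qvel': array([-0.00019812,  0.00071648, -0.00093374,  0.00128026, -0.00107202,
        0.00015958]), 'joint_torque': array([-4.56244015e-04, -3.40171802e+01, -3.02431548e+01,  7.15983007e-02,
        3.27692041e-02, -1.89329717e-04]), 'tool_pos': array([0.14693463, 0.52942908, 0.20431795]), 'ee_rot': array([-3.13940854e+00, -2.11450356e-04,  2.87077169e+00]), 'wrist_force': array([ 0.7824799 ,  0.59751238, -0.0039025 ]), 'wrist_torque': array([-0.05192257, -0.04208701,  0.00076481]), 'finger_force': 0.0, 'width': 0.09402247920602815}
{'fx': 500.4052, 'fy': 500.4052, 'cx': 282.9132, 'cy': 208.9468, 'eye': [0.9325, 0.8839, 0.9415], 'orientation': [-2.2564, -0.0194, 2.6944]}
{'fx': 482.2907, 'fy': 482.2907, 'cx': 268.9058, 'cy': 210.4709, 'eye': [0.1902, 0.0142, 1.4819], 'orientation': [-2.9142, -0.0059, -1.5339]}
```

View pics/scene0.png

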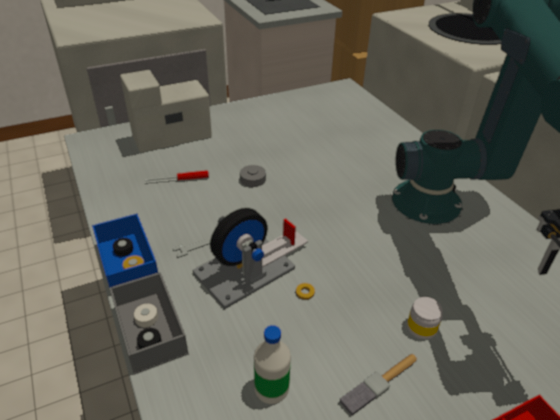

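View pics/top0.png

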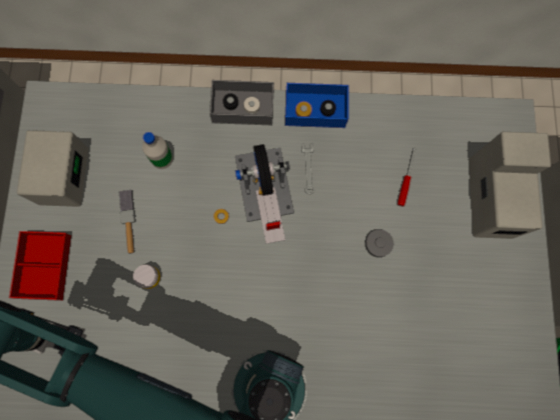

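The stand is near (265,185) in the top view, with the red tab at (273,226), the blue cap at (239,174) and the wrench to its right. The scene view shows the blue sidewall at (240,238) and the tab at (289,232). Next I'll enlarge crops of both.

```bash
python3 - <<'E'
import cv2,numpy as np
t=cv2.imread('pics/top0.png')[135:255,215:335]; s=cv2.imread('pics/scene0.png')[190:310,185:325]
a=cv2.resize(t,None,fx=5,fy=5,interpolation=cv2.INTER_CUBIC); cv2.imwrite('pics/tc.png',a)
cv2.imwrite('pics/sc.png',cv2.resize(s,None,fx=5,fy=5,interpolation=cv2.INTER_CUBIC))
E
```

```text
(no output)
```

View pics/tc.png

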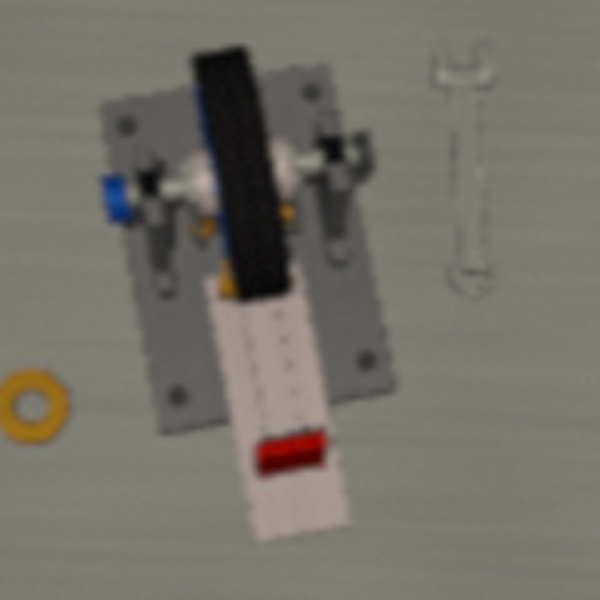

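View pics/sc.png

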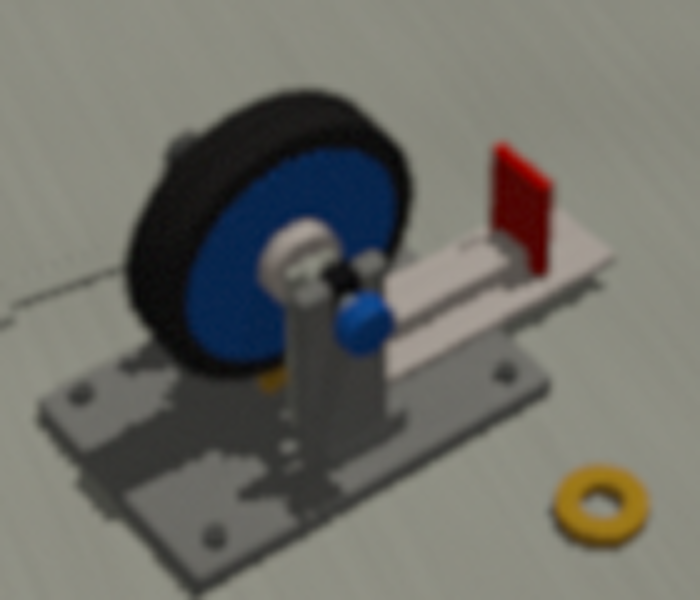

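```bash
cat >> h.py <<'E'
from scipy.spatial.transform import Rotation as R
from scipy.optimize import least_squares
def proj(P,c):
    p=R.from_euler('xyz',c['orientation']).inv().apply(np.atleast_2d(P)-c['eye'])
    return p[:,:2]/p[:,2:]*[c['fx'],c['fy']]+[c['cx'],c['cy']]
def W(P,q): # stand->world
    P=np.atleast_2d(P); c,s=np.cos(q[2]),np.sin(q[2])
    return np.c_[q[0]+c*P[:,0]-s*P[:,1],q[1]+s*P[:,0]+c*P[:,1],P[:,2]]
E
python3 - <<'E'
from h import *
C={n:np.load(n+'.npy',allow_pickle=True).item() for n in('top','scene')}
b=[(.11,.075,.016),(.11,-.075,.016),(-.11,-.075,.016),(-.11,.075,.016)]
def tab(t): return [(-.155+t,-.022,.089),(-.155+t,.022,.089)]
ot=np.array([(102,103),(328,65),(397,390),(163,432),(120,198)])/5+[215,135]
tt=np.array([(322,430),(255,447)])/5+[215,135]
os_=np.array([(40,405),(198,577),(549,378)])/5+[185,190]  # need assignment
ts=np.array([(497,143),(551,182)])/5+[185,190]
def f(q):
    r=[proj(W(b+[(0,.08,.125)],q),C['top'])-ot, proj(W(tab(q[3]),q),C['top'])-tt,
       proj(W([b[1],b[0],b[3]],q),C['scene'])-os_, proj(W(tab(q[3]),q),C['scene'])-ts, proj(W([(0,.08,.125)],q),C['scene'])-(np.array([[363,322]])/5+[185,190])]
    return np.vstack(r).ravel()
s=least_squares(f,[.6,0,.1,0],loss='soft_l1'); print(s.x); print(f(s.x).reshape(-1,2).round(1).tolist())
q=s.x
for a in np.arange(-.2,.21,.05):
    P=W([(0,-np.sin(a)*.075,.125+np.cos(a)*.075)],q); print(round(a,2),[(proj(P,C[n])[0]-o)*5 for n,o in(('top',(215,135)),('scene',(185,190)))])
E
```

```text
[0.61747563 0.03788437 0.21823466 0.0089809 ]
[[-0.9, -0.9], [-0.1, -1.2], [-0.8, -0.6], [-1.4, -0.6], [-2.3, 2.8], [0.3, 0.8], [-1.0, -0.0], [-1.6, -3.3], [-1.0, -1.0], [0.9, -1.5], [-0.4, -1.0], [-0.7, -0.0], [4.5, -1.6]]
-0.2 [array([215.62514089, 153.54127345]), array([301.19213618, 120.88220942])]
-0.15 [array([222.12164225, 152.04601497]), array([296.58902431, 115.70213257])]
-0.1 [array([228.67561166, 150.64653328]), array([291.97803387, 110.81511187])]
-0.05 [array([235.26803746, 149.34695616]), array([287.37226769, 106.23352538])]
-0.0 [array([241.87976507, 148.15108372]), array([282.78468223, 101.96866112])]
0.05 [array([248.49157518, 147.06237257]), array([278.22804047,  98.03069354])]
0.1 [array([255.08426238, 146.08392191]), array([273.71486713,  94.42866643])]
0.15 [array([261.63871348, 145.2184616 ]), array([269.25740656,  91.17048214])]
0.2 [array([268.13598507, 144.46834226]), array([264.86758343,  88.26289692])]
```

```bash
python3 - <<'E'
from h import *
C={n:np.load(n+'.npy',allow_pickle=True).item() for n in('top','scene')}
b0=[(.11,.075,.016),(.11,-.075,.016),(-.11,-.075,.016),(-.11,.075,.016)]
def tab(t): return [(-.155+t,-.022,.089),(-.155+t,.022,.089)]
ot=np.array([(102,103),(328,65),(397,390),(163,432),(120,198)])/5+[215,135]
tt=np.array([(322,430),(255,447)])/5+[215,135]
os_=np.array([(40,405),(198,577),(549,378)])/5+[185,190]
ts=np.array([(497,143),(551,182)])/5+[185,190]
def f(q):
    b=[(x+q[3],y,z) for x,y,z in b0]
    r=[proj(W(b+[(0,.082,.125)],q),C['top'])-ot, proj(W(tab(.0015),q),C['top'])-tt,
       proj(W([b[1],b[0],b[3]],q),C['scene'])-os_, proj(W(tab(.0015),q),C['scene'])-ts, proj(W([(0,.082,.125)],q),C['scene'])-(np.array([[363,322]])/5+[185,190])]
    return np.vstack(r).ravel()
s=least_squares(f,[.6,0,.1,0],loss='soft_l1'); print(s.x); print(f(s.x).reshape(-1,2).round(1).tolist())
q=s.x
for a in np.arange(-.2,.21,.05):
    P=W([(0,np.sin(a)*.075,.125+np.cos(a)*.075)],q); print(round(a,2),[(proj(P,C[n])[0]-o)*5 for n,o in(('top',(215,135)),('scene',(185,190)))])
E
```

```text
[ 0.62571345  0.03913086  0.21791439 -0.01029094]
[[-0.6, -0.4], [0.2, -0.6], [-0.5, -0.0], [-1.1, 0.0], [-3.3, 0.2], [0.4, 0.5], [-0.8, -0.3], [-1.0, -3.8], [-0.4, -1.5], [1.4, -1.9], [-0.8, -1.0], [-1.0, 0.0], [2.0, 0.3]]
-0.2 [array([266.45618556, 130.38193079]), array([249.43997585,  94.35980667])]
-0.15 [array([259.96649138, 131.12060781]), array([253.80684484,  97.29133878])]
-0.1 [array([253.41992677, 131.97631426]), array([258.24278571, 100.574175  ])]
-0.05 [array([246.83540917, 132.94673036]), array([262.7359405 , 104.20150026])]
-0.0 [array([240.23202472, 134.02915163]), array([267.27412715, 108.1653497 ])]
0.05 [array([233.62895082, 135.22049862]), array([271.84487853, 112.45661345])]
0.1 [array([227.04537793, 136.51732879]), array([276.43548425, 117.06504757])]
0.15 [array([220.50043114, 137.91585031]), array([281.03303517, 121.9792913 ])]
0.2 [array([214.0130921 , 139.41193789]), array([285.62447032, 127.18689081])]
```

```bash
cat >> h.py <<'E'
Q=[.6257,.0391,.2179]
def go(P,yaw,o=None):
    o=o or robot.get_obs(); T=R.from_euler('xyz',o['ee_rot'])
    d=T.inv().apply(W(P,Q)[0]-o['tool_pos'])/.025
    dy=-(Q[2]+yaw-o['ee_rot'][2]); dy=(dy+np.pi)%(2*np.pi)-np.pi
    return d.round(2),round(np.degrees(dy)/6,2)
def st(o=None):
    o=o or robot.get_obs(); c,s=np.cos(Q[2]),np.sin(Q[2]); p=o['tool_pos']-[Q[0],Q[1],0]; f=o['wrist_force']
    r=lambda v:np.round([c*v[0]+s*v[1],-s*v[0]+c*v[1],v[2]],4)
    print('t',o['time'],'stand pos',r(p),'F',r(f),'yaw-',round(o['ee_rot'][2]-Q[2],3),'w',round(o['width'],4))
E
python3 - <<'E'
from h import *
st(); print(go((0,-.055,.27),np.pi/2), go((0,-.055,.18),np.pi/2))
C=np.load('top.npy',allow_pickle=True).item()
# ground points of bystanders
for n,(u,v),z in [('spacer',(222,216),.006),('wrench',(309,168),.005),('tin',(147,274),.07),('bottle',(150,140),.19)]:
    g=least_squares(lambda p:proj([(p[0],p[1],z)],C)[0]-(u,v),[.5,0]); print(n,g.x.round(3))
E
```

```text
t 0.1 stand pos [-0.3614  0.5823  0.2044] F [-0.6055 -0.1407  0.5174] yaw- 2.653 w 0.0941
(array([-24.73, -15.73,  -2.6 ]), np.float64(10.33)) (array([-24.73, -15.72,   1.  ]), np.float64(10.33))
spacer [0.508 0.164]
wrench [ 0.677 -0.105]
tin [0.314 0.366]
bottle [0.682 0.363]
```

servo_tool --pt "-1 -0.6 -1 1 1" --pt "-2.2 -1.4 -2 2 1" --pt "-3.5 -2.2 -3 3 1" --pt "-4.8 -3 -3.5 4 1" --pt "-6.1 -3.8 -3.5 5 1" --pt "-7.4 -4.6 -3.5 6 1" --pt "-8.7 -5.4 -3.5 7 1" --pt "-10 -6.3 -3.5 8 1" --pt "-11.3 -7.1 -3.5 9 1" --pt "-12.6 -7.9 -3.5 10.33 1"

```text
time: 0.93
tool_pos: [0.3985, 0.2537, 0.2927]
ee_rot: [-3.141, -0.0, 1.798]
wrist_force: [0.8, 0.3, 0.1]
width: 0.0308
finger_force: 0.0
```

```bash
python3 - <<'E'
from h import *
st(); print(go((0,-.055,.27),np.pi/2), go((0,-.055,.18),np.pi/2))
E
```

```text
t 0.9333 stand pos [-0.1754  0.2586  0.2927] F [0.8303 0.1646 0.1384] yaw- 1.58 w 0.0308
(array([-12.61,   6.9 ,   0.9 ]), np.float64(0.09)) (array([-12.61,   6.9 ,   4.5 ]), np.float64(0.09))
```

servo_tool --pt "-1.4 0.75 0 0 1" --pt "-2.8 1.5 0 0 1" --pt "-4.2 2.3 0 0 1" --pt "-5.6 3 0 0 1" --pt "-7 3.8 0 0 1" --pt "-8.4 4.6 0 0 1" --pt "-9.8 5.3 0 0 1" --pt "-11.2 6.1 0.4 0 1" --pt "-12.4 6.8 0.8 0 1" --pt "-12.4 6.8 0.8 0 1"

```text
time: 1.77
tool_pos: [0.6366, -0.0125, 0.2664]
ee_rot: [-3.134, -0.0, 1.797]
wrist_force: [-1.2, 0.2, -2.5]
width: 0.0
finger_force: 0.0
```

```bash
python3 - <<'E'
from h import *
st(); print(go((0,-.055,.18),np.pi/2)); s=snap('wrist','w1.png'); print(s['T_tool_cam'].round(3),s['fx'])
E
```

```text
t 1.7667 stand pos [-0.0005 -0.0527  0.2664] F [-1.1008  0.4843 -2.4773] yaw- 1.579 w 0.0
(array([-0.09,  0.05,  3.46]), np.float64(0.08))
[[ 0.    -0.965 -0.263  0.075]
 [ 1.     0.     0.     0.001]
 [ 0.    -0.263  0.965 -0.178]
 [ 0.     0.     0.     1.   ]] 338.8944653354972
```

View pics/w1.png

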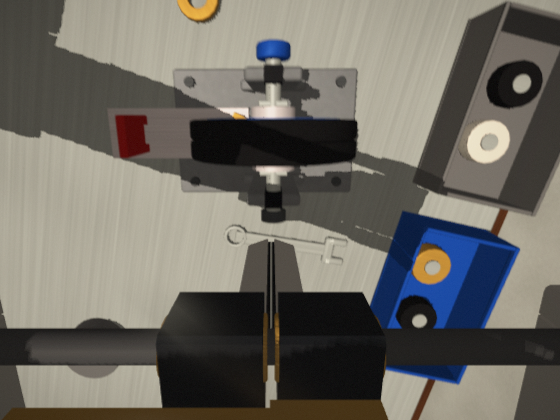

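The wrist view shows the stand square to the tool: axle at column 273, fingers at column 271, tyre mid-line at row 140. Nothing lies beneath the fingertips at the tyre's height.

servo_tool --pt "-0.1 0 1.5 0 1" --pt "-0.1 0 2.7 0 1" --pt "-0.1 0 3.4 0 1" --pt "-0.1 0 3.4 0 1" --pt "-0.1 0 3.4 0 1" --pt "-0.1 0 3.4 0 1"

```text
time: 2.32
tool_pos: [0.6358, -0.0088, 0.1904]
ee_rot: [3.138, 0.001, 1.804]
wrist_force: [0.1, 0.3, 0.3]
width: 0.0006
finger_force: 0.0
```

```bash
python3 - <<'E'
from h import *
st()
E
```

```text
t 2.3167 stand pos [-0.0005 -0.0489  0.1904] F [0.1772 0.2595 0.2787] yaw- 1.586 w 0.0006
```

servo_tool --pt "0 0 0.3 0.15 1" --pt "0 0 0.4 0.15 1" --pt "0.2 0 0.4 0.15 1" --pt "0.3 0 0.4 0.15 1" --pt "0.4 0 0.4 0.15 1" --pt "0.4 0 0.4 0.15 1" --pt "0.4 0 0.4 0.15 1"

```text
time: 2.9
tool_pos: [0.6331, 0.0005, 0.1783]
ee_rot: [3.141, 0.0, 1.788]
wrist_force: [-0.2, 0.9, -0.3]
width: 0.0002
finger_force: 0.0
```

```bash
python3 - <<'E'
from h import *
st()
E
```

```text
t 2.9 stand pos [-0.0012 -0.0393  0.1783] F [-0.0175  0.9218 -0.2805] yaw- 1.57 w 0.0002
```

servo_tool --pt "0.1 0 0 0 1" --pt "0.2 0 0 0 1" --pt "0.3 0 0 0 1" --pt "0.4 0 0 0 1" --pt "0.5 0 0 0 1" --pt "0.5 0 0 0 1"

```text
time: 3.4
tool_pos: [0.6302, 0.013, 0.178]
ee_rot: [3.141, -0.0, 1.788]
wrist_force: [-0.2, -0.1, 1.0]
width: 0.0003
finger_force: 0.0
```

servo_tool --pt "0.05 0 0 0 1" --pt "0.1 0 0 0 1" --pt "0.15 0 0 0 1" --pt "0.15 0 0 0 1"

```text
time: 3.73
tool_pos: [0.6294, 0.0163, 0.178]
ee_rot: [3.141, -0.0, 1.788]
wrist_force: [0.3, 0.5, 0.4]
width: 0.0002
finger_force: 0.0
```

servo_tool --pt "0.05 0 0 0 1" --pt "0.1 0 0 0 1" --pt "0.1 0 0 0 1" --pt "0.1 0 0 0 1"

```text
time: 4.07
tool_pos: [0.629, 0.0183, 0.1783]
ee_rot: [3.141, 0.0, 1.787]
wrist_force: [0.1, -1.2, 1.7]
width: 0.0005
finger_force: 0.7
```

```bash
python3 - <<'E'
from h import *
st()
E
```

```text
t 4.0667 stand pos [-0.0013 -0.0211  0.1783] F [-0.1093 -1.1692  1.7384] yaw- 1.569 w 0.0005
```

servo_tool --pt "0.04 0 0 0 1" --pt "0.08 0 0 0 1" --pt "0.08 0 0 0 1" --pt "0.08 0 0 0 1"

```text
time: 4.4
tool_pos: [0.6286, 0.0206, 0.1782]
ee_rot: [3.141, -0.0, 1.788]
wrist_force: [-0.1, -0.6, 0.4]
width: 0.0001
finger_force: 0.8
```

servo_tool --pt "0.04 0 0 0 1" --pt "0.06 0 0 0 1" --pt "0.06 0 0 0 1" --pt "0.06 0 0 0 1"

```text
time: 4.73
tool_pos: [0.6283, 0.0221, 0.178]
ee_rot: [3.141, -0.0, 1.788]
wrist_force: [0.6, -0.9, 1.1]
width: 0.0006
finger_force: 0.8
```

Still rocking at about 1 N.

servo_tool --pt "0.04 0 0 0 1" --pt "0.06 0 0 0 1" --pt "0.06 0 0 0 1" --pt "0.06 0 0 0 1"

```text
time: 5.07
tool_pos: [0.6278, 0.0236, 0.178]
ee_rot: [3.141, -0.0, 1.788]
wrist_force: [0.3, -0.9, 0.8]
width: 0.0002
finger_force: 0.9
```

servo_tool --pt "0.04 0 0 0 1" --pt "0.06 0 0 0 1" --pt "0.06 0 0 0 1" --pt "0.06 0 0 0 1"

```text
time: 5.4
tool_pos: [0.6277, 0.0242, 0.1781]
ee_rot: [3.141, 0.001, 1.787]
wrist_force: [1.5, -4.3, 0.6]
width: 0.0006
finger_force: 2.3
```

servo_tool --pt "-0.3 0 0 0 1" --pt "-0.6 0 0 0 1" --pt "-0.6 0 -1.2 0 1" --pt "-0.6 0 -2.3 0 1" --pt "-0.3 0 -2.3 0 1" --pt "1.2 0 -2.3 0 1" --pt "2.6 0 -2.3 0 1" --pt "3 0 -2.3 0 1" --pt "3 0 -1.5 0 1" --pt "3 0 -1.5 0 1"

```text
time: 6.23
tool_pos: [0.6094, 0.0992, 0.2113]
ee_rot: [-3.135, -0.002, 1.79]
wrist_force: [0.6, -0.5, -2.2]
width: 0.0003
finger_force: 0.0
```

```bash
python3 - <<'E'
from h import *
st()
E
```

```text
t 6.2333 stand pos [-0.0029  0.0622  0.2113] F [ 0.4312 -0.6433 -2.1526] yaw- 1.572 w 0.0003
```

servo_tool --pt "0 0.1 0.8 0 1" --pt "0 0.1 1.5 0 1" --pt "0 0.1 1.5 0 1" --pt "-0.15 0.1 1.5 0 1" --pt "-0.3 0.1 1.5 0 1" --pt "-0.3 0.1 1.5 0 1"

```text
time: 6.73
tool_pos: [0.6164, 0.0902, 0.1796]
ee_rot: [3.139, 0.001, 1.786]
wrist_force: [0.4, 0.1, -1.1]
width: 0.0006
finger_force: 0.0
```

```bash
python3 - <<'E'
from h import *
st()
E
```

```text
t 6.7333 stand pos [0.0019 0.0519 0.1796] F [ 0.4283 -0.036  -1.0719] yaw- 1.568 w 0.0006
```

servo_tool --pt "-0.1 0 0 0 1" --pt "-0.2 0 0 0 1" --pt "-0.3 0 0 0 1" --pt "-0.4 0 0 0 1" --pt "-0.5 0 0 0 1" --pt "-0.6 0 0 0 1" --pt "-0.65 0 0 0 1" --pt "-0.7 0 0 0 1" --pt "-0.7 0 0 0 1"

```text
time: 7.48
tool_pos: [0.6193, 0.0741, 0.178]
ee_rot: [3.141, 0.0, 1.787]
wrist_force: [0.3, -0.3, 0.1]
width: 0.0004
finger_force: 0.1
```

servo_tool --pt "-0.06 0 0 0 1" --pt "-0.12 0 0 0 1" --pt "-0.18 0 0 0 1" --pt "-0.24 0 0 0 1" --pt "-0.24 0 0 0 1"

```text
time: 7.9
tool_pos: [0.6206, 0.068, 0.178]
ee_rot: [3.142, 0.0, 1.787]
wrist_force: [0.9, 0.2, 0.7]
width: 0.0007
finger_force: 0.1
```

```bash
python3 - <<'E'
from h import *
st()
E
```

```text
t 7.9 stand pos [0.0013 0.0293 0.178 ] F [0.9546 0.0088 0.6967] yaw- 1.569 w 0.0007
```

servo_tool --pt "-0.05 0 0 0 1" --pt "-0.1 0 0 0 1" --pt "-0.15 0 0 0 1" --pt "-0.15 0 0 0 1"

```text
time: 8.23
tool_pos: [0.6214, 0.0646, 0.1781]
ee_rot: [3.141, 0.0, 1.787]
wrist_force: [-0.5, 1.3, 1.1]
width: 0.0001
finger_force: 0.6
```

servo_tool --pt "-0.05 0 0 0 1" --pt "-0.1 0 0 0 1" --pt "-0.1 0 0 0 1" --pt "-0.1 0 0 0 1"

```text
time: 8.57
tool_pos: [0.6219, 0.0621, 0.178]
ee_rot: [3.141, 0.0, 1.787]
wrist_force: [-0.6, 0.3, 0.7]
width: 0.0001
finger_force: 0.6
```

servo_tool --pt "-0.05 0 0 0 1" --pt "-0.1 0 0 0 1" --pt "-0.1 0 0 0 1" --pt "-0.1 0 0 0 1"

```text
time: 8.9
tool_pos: [0.6225, 0.0596, 0.178]
ee_rot: [3.141, 0.0, 1.787]
wrist_force: [0.3, 2.4, 0.7]
width: 0.0003
finger_force: 0.7
```

servo_tool --pt "-0.05 0 0 0 1" --pt "-0.1 0 0 0 1" --pt "-0.1 0 0 0 1" --pt "-0.1 0 0 0 1"

```text
time: 9.23
tool_pos: [0.6227, 0.0586, 0.1781]
ee_rot: [3.141, -0.002, 1.789]
wrist_force: [-0.4, 4.8, 3.1]
width: 0.0004
finger_force: 2.8
```

servo_tool --pt "-0.05 0 0 0 1" --pt "-0.1 0 0 0 1" --pt "-0.1 0 0 0 1" --pt "-0.1 0 0 0 1"

```text
time: 9.57
tool_pos: [0.6228, 0.0583, 0.1781]
ee_rot: [3.142, -0.006, 1.79]
wrist_force: [-1.8, 8.6, 2.8]
width: 0.0004
finger_force: 4.8
```

servo_tool --pt "-0.04 0 0 0 1" --pt "-0.06 0 0 0 1" --pt "-0.06 0 0 0 1"

```text
time: 9.82
tool_pos: [0.6228, 0.0581, 0.1781]
ee_rot: [-3.141, -0.009, 1.791]
wrist_force: [-2.4, 11.9, 3.7]
width: 0.0002
finger_force: 6.1
```

servo_tool --pt "0.4 0 0 0 1" --pt "0.9 0 0 0 1" --pt "0.9 0 -1.2 0 1" --pt "0.9 -0.5 -2.4 0 1" --pt "0.5 -2 -2.4 1 1" --pt "0.1 -3.5 -2.4 2 1" --pt "-0.3 -5 -2.4 3 1" --pt "-0.6 -6.5 -2.4 4 1" --pt "-0.6 -8 -2.4 5 1" --pt "-0.6 -8.2 -2.4 6 1"

```text
time: 10.65
tool_pos: [0.422, -0.0067, 0.2377]
ee_rot: [-3.141, 0.003, 1.151]
wrist_force: [0.6, 0.6, 0.5]
width: 0.0007
finger_force: 0.0
```

servo_tool --pt "0 0 0 1.1 1" --pt "0 0 0 2.2 1" --pt "0 0 0 3.3 1" --pt "0 0 0 4.4 1" --pt "0 0 0 5.5 1" --pt "0 0 0 6.6 1" --pt "0 0 0 7.7 1" --pt "0 0 0 9 1" --pt "0 0 0 9 1"

```text
time: 11.4
tool_pos: [0.4266, -0.0058, 0.2376]
ee_rot: [3.14, 0.001, 0.214]
wrist_force: [0.0, 0.6, -0.2]
width: 0.0003
finger_force: 0.0
```

```bash
python3 - <<'E'
from h import *
st(); print(go((-.2,.002,.06),0)); s=snap('wrist','w2.png')
E
```

```text
t 11.4 stand pos [-0.2041 -0.0008  0.2376] F [ 0.1465  0.5545 -0.1745] yaw- -0.004 w 0.0003
(array([ 0.17, -0.12,  7.1 ]), np.float64(-0.04))
```

View pics/w2.png

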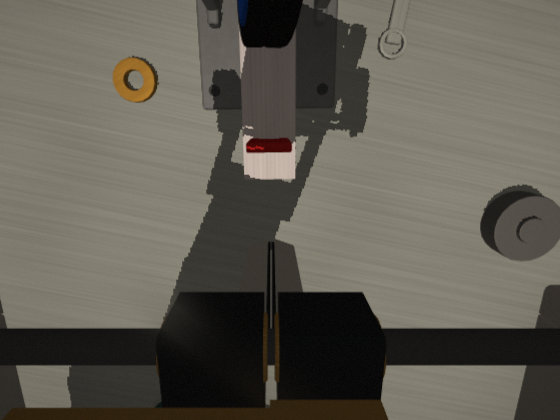

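The tab is centred at column 269, in line with the fingers at 271, and its near edge at row 151 works out at about x = -0.16 in stand axes. The space below the fingers is clear.

servo_tool --pt "0.1 -0.05 1.5 0 1" --pt "0.1 -0.05 3 0 1" --pt "0.1 -0.05 4.5 0 1" --pt "0.1 -0.05 6 0 1" --pt "0.1 -0.05 7 0 1" --pt "0.1 -0.05 7 0 1" --pt "0.1 -0.05 7 0 1" --pt "0.1 -0.05 7 0 1"

```text
time: 12.12
tool_pos: [0.4304, -0.0038, 0.0649]
ee_rot: [3.14, -0.003, 0.218]
wrist_force: [0.1, -0.4, -0.5]
width: 0.0005
finger_force: 0.0
```

```bash
python3 - <<'E'
from h import *
st()
E
```

```text
t 12.1167 stand pos [-0.2     0.0004  0.0649] F [-0.0129 -0.4123 -0.5283] yaw- 0.0 w 0.0005
```

servo_tool --pt "0.2 -0.05 0.1 0 1" --pt "0.4 -0.05 0.2 0 1" --pt "0.6 -0.05 0.2 0 1" --pt "0.8 -0.05 0.2 0 1" --pt "1 -0.05 0.2 0 1" --pt "1.2 -0.05 0.2 0 1" --pt "1.3 -0.05 0.2 0 1" --pt "1.4 -0.05 0.2 0 1" --pt "1.5 -0.05 0.2 0 1" --pt "1.6 -0.05 0.2 0 1"

```text
time: 12.95
tool_pos: [0.4662, 0.006, 0.0581]
ee_rot: [-3.141, 0.005, 0.217]
wrist_force: [-4.9, -1.8, 5.8]
width: 0.0003
finger_force: 3.3
```

```bash
python3 - <<'E'
from h import *
st()
E
```

```text
t 12.95 stand pos [-0.1629  0.0022  0.0581] F [-5.1675 -0.6696  5.7757] yaw- -0.001 w 0.0003
```

servo_tool --pt "0.1 0 0 0 1" --pt "0.2 0 0 0 1" --pt "0.3 0 0 0 1" --pt "0.3 0 0 0 1"

```text
time: 13.28
tool_pos: [0.474, 0.0078, 0.0581]
ee_rot: [-3.141, 0.004, 0.217]
wrist_force: [-5.6, 0.2, 4.2]
width: 0.0003
finger_force: 2.3
```

servo_tool --pt "0.05 0 0 0 1" --pt "0.1 0 0 0 1" --pt "0.1 0 0 0 1"

```text
time: 13.53
tool_pos: [0.4762, 0.0083, 0.0581]
ee_rot: [-3.141, 0.004, 0.217]
wrist_force: [-5.1, -1.1, 4.5]
width: 0.0004
finger_force: 2.7
```

servo_tool --pt "0.05 0 0 0 1" --pt "0.1 0 0 0 1" --pt "0.1 0 0 0 1"

```text
time: 13.78
tool_pos: [0.4786, 0.0089, 0.0581]
ee_rot: [-3.141, 0.004, 0.217]
wrist_force: [-5.4, -0.9, 4.9]
width: 0.0005
finger_force: 2.7
```

servo_tool --pt "0.05 0 0 0 1" --pt "0.1 0 0 0 1" --pt "0.1 0 0 0 1"

```text
time: 14.03
tool_pos: [0.481, 0.0094, 0.0581]
ee_rot: [-3.141, 0.004, 0.217]
wrist_force: [-6.1, -0.8, 4.2]
width: 0.0003
finger_force: 2.7
```

servo_tool --pt "0.05 0 0 0 1" --pt "0.1 0 0 0 1" --pt "0.1 0 0 0 1"

```text
time: 14.28
tool_pos: [0.4834, 0.01, 0.058]
ee_rot: [-3.141, 0.004, 0.217]
wrist_force: [-5.4, -0.1, 4.2]
width: 0.0006
finger_force: 2.8
```

servo_tool --pt "0.05 0 0 0 1" --pt "0.1 0 0 0 1" --pt "0.1 0 0 0 1"

```text
time: 14.53
tool_pos: [0.4858, 0.0106, 0.058]
ee_rot: [-3.141, 0.004, 0.217]
wrist_force: [-4.8, -1.0, 4.5]
width: 0.0003
finger_force: 2.8
```

servo_tool --pt "0.05 0 0 0 1" --pt "0.1 0 0 0 1" --pt "0.1 0 0 0 1"

```text
time: 14.78
tool_pos: [0.4883, 0.0111, 0.058]
ee_rot: [-3.141, 0.004, 0.217]
wrist_force: [-5.1, -0.2, 5.0]
width: 0.0004
finger_force: 2.8
```

servo_tool --pt "0.05 0 0 0 1" --pt "0.1 0 0 0 1" --pt "0.1 0 0 0 1"

```text
time: 15.03
tool_pos: [0.4901, 0.0116, 0.058]
ee_rot: [-3.141, 0.006, 0.217]
wrist_force: [-7.6, -1.5, 6.6]
width: 0.0006
finger_force: 3.6
```

servo_tool --pt "0.02 0 0 0 1" --pt "0.04 0 0 0 1" --pt "0.04 0 0 0 1"

```text
time: 15.28
tool_pos: [0.4902, 0.0116, 0.058]
ee_rot: [-3.141, 0.008, 0.217]
wrist_force: [-10.3, -1.9, 7.3]
width: 0.0005
finger_force: 4.8
```

servo_tool --pt "0.02 0 0 0 1" --pt "0.02 0 0 0 1" --pt "0.02 0 0 0 1"

```text
time: 15.53
tool_pos: [0.4902, 0.0116, 0.058]
ee_rot: [-3.141, 0.009, 0.217]
wrist_force: [-11.0, -1.4, 7.8]
width: 0.0002
finger_force: 5.4
```

servo_tool --pt "0.02 0 0 0 1" --pt "0.02 0 0 0 1" --pt "0.02 0 0 0 1"

```text
time: 15.78
tool_pos: [0.4903, 0.0116, 0.058]
ee_rot: [-3.141, 0.01, 0.217]
wrist_force: [-11.9, -2.3, 8.6]
width: 0.0006
finger_force: 6.0
```

```bash
python3 - <<'E'
from h import *
st()
E
```

```text
t 15.7833 stand pos [-0.1381  0.0024  0.058 ] F [-12.0853   0.317    8.6022] yaw- -0.001 w 0.0006
```

servo_tool --pt "-0.3 0 0 0 1" --pt "-1 0 0 0 1" --pt "-1.8 0 -0.3 0 1" --pt "-2.2 0 -1.5 0 1" --pt "-2.2 0 -3 0 1" --pt "-2.2 0 -4.5 -1 1" --pt "-2.2 0 -6 -2 1" --pt "-2.2 0 -7.3 -3 1" --pt "-2.2 -0.5 -7.3 -4 1" --pt "-2.2 -1 -7.3 -5 1"

```text
time: 16.62
tool_pos: [0.4369, 0.0246, 0.2438]
ee_rot: [3.136, -0.005, 0.744]
wrist_force: [-0.6, 0.6, -1.2]
width: 0.0002
finger_force: 0.0
```

servo_tool --pt "0 0 0 -1.1 1" --pt "0 0 0 -2.2 1" --pt "0 0 0 -3.3 1" --pt "0 0 0 -4.4 1" --pt "0 0 0 -5.5 1" --pt "0 0 0 -6.6 1" --pt "0 0 0 -7.7 1" --pt "0 0 0 -8.8 1" --pt "0 0 0 -10 1" --pt "0 0 0 -10 1"

```text
time: 17.45
tool_pos: [0.4353, 0.0248, 0.2404]
ee_rot: [3.141, -0.0, 1.79]
wrist_force: [-0.3, -0.0, -0.2]
width: 0.0005
finger_force: 0.0
```

```bash
python3 - <<'E'
from h import *
st(); print(go((0,.05,.235),np.pi/2),go((0,.05,.178),np.pi/2))
E
```

```text
t 17.45 stand pos [-0.1889  0.0272  0.2404] F [-0.2686  0.0486 -0.2477] yaw- 1.572 w 0.0005
(array([0.9 , 7.56, 0.22]), np.float64(0.01)) (array([0.9 , 7.56, 2.5 ]), np.float64(0.01))
```

servo_tool --pt "0.5 1.4 0 0 1" --pt "0.9 2.8 0 0 1" --pt "0.9 4.2 0 0 1" --pt "0.9 5.6 0 0 1" --pt "0.9 7 0 0 1" --pt "0.9 7.55 0 0 1" --pt "0.9 7.55 1 0 1" --pt "0.9 7.55 2.2 0 1" --pt "0.9 7.55 2.5 0 1" --pt "0.9 7.55 2.5 0 1"

```text
time: 18.28
tool_pos: [0.6127, 0.0873, 0.1739]
ee_rot: [-3.134, -0.001, 1.786]
wrist_force: [-0.1, 0.2, -0.3]
width: 0.0006
finger_force: 0.0
```

servo_tool --pt "0 0 0 0 1" --pt "-0.1 0 0 0 1" --pt "-0.2 0 0 0 1" --pt "-0.3 0 0 0 1" --pt "-0.4 0 0 0 1" --pt "-0.5 0 0 0 1" --pt "-0.6 0 0 0 1" --pt "-0.7 0 0 0 1" --pt "-0.7 0 0 0 1" --pt "-0.7 0 0 0 1"

```text
time: 19.12
tool_pos: [0.6183, 0.0701, 0.1779]
ee_rot: [-3.141, -0.0, 1.787]
wrist_force: [0.2, 1.2, -0.1]
width: 0.0002
finger_force: 0.0
```

```bash
python3 - <<'E'
from h import *
st()
E
```

```text
t 19.1167 stand pos [-0.0005  0.0318  0.1779] F [ 0.4656  1.1086 -0.0533] yaw- 1.569 w 0.0002
```

servo_tool --pt "-0.06 0 0 0 1" --pt "-0.12 0 0 0 1" --pt "-0.18 0 0 0 1" --pt "-0.24 0 0 0 1" --pt "-0.24 0 0 0 1"

```text
time: 19.53
tool_pos: [0.619, 0.0669, 0.178]
ee_rot: [-3.142, -0.005, 1.79]
wrist_force: [-1.6, 5.6, 0.6]
width: 0.0005
finger_force: 3.2
```

servo_tool --pt "-0.04 0 0 0 1" --pt "-0.08 0 0 0 1" --pt "-0.08 0 0 0 1"

```text
time: 19.78
tool_pos: [0.619, 0.0668, 0.1781]
ee_rot: [-3.141, -0.008, 1.791]
wrist_force: [-3.5, 9.1, 1.8]
width: 0.0003
finger_force: 4.9
```

servo_tool --pt "0.05 0 0 0 1" --pt "0.05 0 0 0 1" --pt "0.05 0 0 0 1" --pt "0.05 0 0 0 1" --pt "0.05 0 0 0 1" --pt "0.05 0 0 0 1" --pt "0.05 0 0 0 1" --pt "0.05 0 0 0 1" --pt "0.05 0 0 0 1"

```text
time: 20.53
tool_pos: [0.619, 0.0669, 0.178]
ee_rot: [-3.141, -0.006, 1.791]
wrist_force: [-1.4, 6.7, 1.0]
width: 0.0005
finger_force: 3.7
```

servo_tool --pt "0 0 0 0 1" --pt "0 0 0 0 1" --pt "0 0 0 0 1" --pt "0 0 0 0 1" --pt "0 0 0 0 1" --pt "0 0 0 0 1"

```text
time: 21.03
tool_pos: [0.619, 0.0669, 0.178]
ee_rot: [-3.141, -0.006, 1.791]
wrist_force: [-1.6, 7.5, 1.3]
width: 0.0003
finger_force: 3.7
```

servo_tool --pt "0.4 0 0 0 1" --pt "0.7 0 0 0 1" --pt "0.7 0 -1.2 0 1" --pt "0.7 0 -2.3 0 1" --pt "0.2 0 -2.3 0 1" --pt "-1.2 0 -2.3 0 1" --pt "-2.6 0 -2.3 0 1" --pt "-3.1 0 -2.3 0 1" --pt "-3.1 0 -2.3 0 1" --pt "-3.1 0 -1.5 0 1"

```text
time: 21.87
tool_pos: [0.6384, -0.0127, 0.2196]
ee_rot: [3.134, 0.002, 1.786]
wrist_force: [1.0, -0.7, 1.7]
width: 0.0002
finger_force: 0.0
```

servo_tool --pt "0 0 0.8 0 1" --pt "0 0 1.5 0 1" --pt "0 0 1.5 0 1" --pt "0 0 1.5 0 1" --pt "0.1 0 1.5 0 1" --pt "0.2 0 1.5 0 1" --pt "0.3 0 1.5 0 1" --pt "0.3 0 1.5 0 1" --pt "0.3 0 1.5 0 1"

```text
time: 22.62
tool_pos: [0.6352, -0.0044, 0.179]
ee_rot: [3.14, 0.0, 1.788]
wrist_force: [0.6, 0.4, -0.3]
width: 0.0008
finger_force: 0.0
```

```bash
python3 - <<'E'
from h import *
st()
E
```

```text
t 22.6167 stand pos [-0.0002 -0.0446  0.179 ] F [ 0.7058  0.2979 -0.3433] yaw- 1.57 w 0.0008
```

servo_tool --pt "0.12 0 0 0 1" --pt "0.24 0 0 0 1" --pt "0.36 0 0 0 1" --pt "0.48 0 0 0 1" --pt "0.56 0 0 0 1" --pt "0.64 0 0 0 1" --pt "0.7 0 0 0 1" --pt "0.7 0 0 0 1"

```text
time: 23.28
tool_pos: [0.631, 0.0127, 0.178]
ee_rot: [3.142, -0.0, 1.788]
wrist_force: [-0.1, -0.5, -0.5]
width: 0.0004
finger_force: 0.0
```

servo_tool --pt "0.04 0 0 0 1" --pt "0.08 0 0 0 1" --pt "0.08 0 0 0 1"

```text
time: 23.53
tool_pos: [0.6306, 0.0144, 0.178]
ee_rot: [3.141, -0.0, 1.788]
wrist_force: [0.7, 0.1, -0.2]
width: 0.0007
finger_force: 0.0
```

servo_tool --pt "0.04 0 0 0 1" --pt "0.08 0 0 0 1" --pt "0.08 0 0 0 1"

```text
time: 23.78
tool_pos: [0.6304, 0.0155, 0.178]
ee_rot: [3.141, 0.002, 1.787]
wrist_force: [0.9, -2.1, -0.3]
width: 0.0004
finger_force: 1.2
```

servo_tool --pt "0.03 0 0 0 1" --pt "0.06 0 0 0 1" --pt "0.06 0 0 0 1"

```text
time: 24.03
tool_pos: [0.6303, 0.0157, 0.1781]
ee_rot: [3.141, 0.004, 1.786]
wrist_force: [0.8, -6.8, -0.4]
width: 0.0003
finger_force: 3.0
```

Firm at 6.8 N, so I'll hold here.

servo_tool --pt "0.02 0 0 0 1" --pt "0.02 0 0 0 1" --pt "0.02 0 0 0 1" --pt "0.02 0 0 0 1" --pt "0.02 0 0 0 1" --pt "0.02 0 0 0 1" --pt "0.02 0 0 0 1"

```text
time: 24.62
tool_pos: [0.6303, 0.0157, 0.1781]
ee_rot: [3.141, 0.004, 1.786]
wrist_force: [2.1, -6.7, -0.4]
width: 0.0005
finger_force: 3.4
```

servo_tool --pt "0 0 0 0 1" --pt "0 0 0 0 1" --pt "0 0 0 0 1" --pt "0 0 0 0 1" --pt "0 0 0 0 1" --pt "0 0 0 0 1" --pt "0 0 0 0 1" --pt "0 0 0 0 1"

```text
time: 25.28
tool_pos: [0.6303, 0.0157, 0.1781]
ee_rot: [3.141, 0.004, 1.786]
wrist_force: [1.7, -6.0, -0.2]
width: 0.0005
finger_force: 3.4
```

servo_tool --pt "-0.4 0 0 0 1" --pt "-1 0 0 0 1" --pt "-1 0 -1.2 0 1" --pt "-1 0 -2.4 0 1" --pt "-1 0 -3.4 0 1" --pt "-1 0 -3.4 0 1" --pt "-1 0 -3.4 0 1" --pt "-1 0 -3.4 0 1"

```text
time: 25.95
tool_pos: [0.6349, -0.0065, 0.2617]
ee_rot: [-3.14, -0.001, 1.787]
wrist_force: [-0.4, 0.5, -0.9]
width: 0.0003
finger_force: 0.0
```

```bash
python3 - <<'E'
from h import *
st(); s=snap('wrist','w3.png')
a=cv2.imread('pics/w1.png')[20:280,90:400]; b=s['image'][20:280,90:400]
cv2.imwrite('pics/cmp.png',np.hstack([a,b]))
E
```

```text
t 25.95 stand pos [-0.0009 -0.0465  0.2617] F [-0.264   0.5433 -0.8997] yaw- 1.57 w 0.0003
```

View pics/cmp.png

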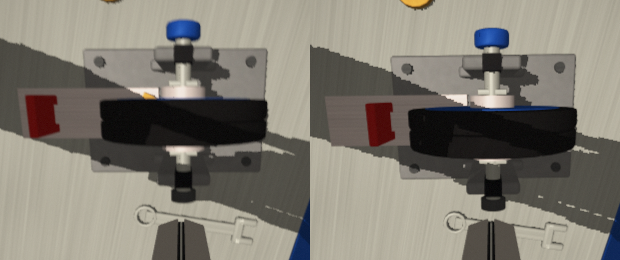

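The tab has moved in, the roller stands upright, the bystanders haven't moved, and the gripper is clear of everything.

```bash
python3 -c "
from bench import robot
print(robot.close_job())"
```

```text
the job is handed in; nothing more can be done
None
```

The job is done and handed in at about 26 s: I rocked the roller to its stop towards the blue cap and then the other way (about 0.16 rad each way), pushed the slide in to a 12 N snug, and held about 7 N on the blue side and then 6–7 N on the white side for over a second each with no rocking; the arm ended clear, and nothing else was seen to move.

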